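# Flip the stock tags on the pipe-offcut bins

## Task

Four stock bins stand in a row on the welding table, each with a tipping tag on a stand in front of it. With the fingertips, push over whichever tags are wrong, so that the tags of the full, heaped bins lean back towards their bins (ring face showing) and the tag of the bin that is not full leans away from its bin, to the robot's side (bar face showing). Only push the tags: do not lift or shove their stands out of place, and leave everything else where it is.

Things in the scene. Friction and masses are not known exactly. Their poses are not given: they have to be found in the camera images.
- bin_a: blue open bin fixed on the rack, 110 mm deep (x), 100 wide (y), rim 61 mm above the table; FULL: heaped above the rim with pipe offcuts, to about 80 mm above the table. Origin: centre of its underside, 6 mm above the table; +x points away from the tags: its tag stand is straight out along -x, centre 170 mm away, within 10 mm sideways. Bins are 115 mm apart along y, in any order
- bin_b: blue open bin fixed on the rack, 110 mm deep (x), 100 wide (y), rim 61 mm above the table; FULL: heaped above the rim with pipe offcuts, to about 80 mm above the table. Origin: centre of its underside, 6 mm above the table; +x points away from the tags: its tag stand is straight out along -x, centre 170 mm away, within 10 mm sideways. Bins are 115 mm apart along y, in any order
- bin_c: blue open bin fixed on the rack, 110 mm deep (x), 100 wide (y), rim 61 mm above the table; FULL: heaped above the rim with pipe offcuts, to about 80 mm above the table. Origin: centre of its underside, 6 mm above the table; +x points away from the tags: its tag stand is straight out along -x, centre 170 mm away, within 10 mm sideways. Bins are 115 mm apart along y, in any order
- bin_d: blue open bin fixed on the rack, 110 mm deep (x), 100 wide (y), rim 61 mm above the table; not full: a single pipe offcut on its floor. Origin: centre of its underside, 6 mm above the table; +x points away from the tags: its tag stand is straight out along -x, centre 170 mm away, within 10 mm sideways. Bins are 115 mm apart along y, in any order
- stand_1: loose steel tag stand, 0.7 to 1 kg, in front of a bin; base 70 mm (x) by 74 (y), 10 thick; ears up to 31 mm carry a hinge pin along y, 22 mm above the origin (centre of the underside). +x points to its bin, -x to the robot's side. The bin's front is 115 mm from the hinge line. The stands are alike
- tag_1 (a joint): tilt of stand_1's tag, an aluminium plate 58 mm wide (stand's y), 50 mm from hinge to free edge, 3 mm thick, 50 g. 0 = leans 35 deg from upright to the robot's side (-x), bar face on top (reorder); 0.611 = upright; 1.222 = leans 35 deg towards the bin (+x), ring face on top (stocked). Stops at both ends; swings freely and falls to a stop once pushed past upright
- tag_1_edge (a point): middle of the free edge of the tag on stand_1, 63 mm above the table and 29 mm out from the hinge line when the tag rests at either stop; 72 mm high when upright
- stand_2: loose steel tag stand, 0.7 to 1 kg, in front of a bin; base 70 mm (x) by 74 (y), 10 thick; ears up to 31 mm carry a hinge pin along y, 22 mm above the origin (centre of the underside). +x points to its bin, -x to the robot's side. The bin's front is 115 mm from the hinge line. The stands are alike
- tag_2 (a joint): tilt of stand_2's tag, an aluminium plate 58 mm wide (stand's y), 50 mm from hinge to free edge, 3 mm thick, 50 g. 0 = leans 35 deg from upright to the robot's side (-x), bar face on top (reorder); 0.611 = upright; 1.222 = leans 35 deg towards the bin (+x), ring face on top (stocked). Stops at both ends; swings freely and falls to a stop once pushed past upright
- tag_2_edge (a point): middle of the free edge of the tag on stand_2, 63 mm above the table and 29 mm out from the hinge line when the tag rests at either stop; 72 mm high when upright
- stand_3: loose steel tag stand, 0.7 to 1 kg, in front of a bin; base 70 mm (x) by 74 (y), 10 thick; ears up to 31 mm carry a hinge pin along y, 22 mm above the origin (centre of the underside). +x points to its bin, -x to the robot's side. The bin's front is 115 mm from the hinge line. The stands are alike
- tag_3 (a joint): tilt of stand_3's tag, an aluminium plate 58 mm wide (stand's y), 50 mm from hinge to free edge, 3 mm thick, 50 g. 0 = leans 35 deg from upright to the robot's side (-x), bar face on top (reorder); 0.611 = upright; 1.222 = leans 35 deg towards the bin (+x), ring face on top (stocked). Stops at both ends; swings freely and falls to a stop once pushed past upright
- tag_3_edge (a point): middle of the free edge of the tag on stand_3, 63 mm above the table and 29 mm out from the hinge line when the tag rests at either stop; 72 mm high when upright
- stand_4: loose steel tag stand, 0.7 to 1 kg, in front of a bin; base 70 mm (x) by 74 (y), 10 thick; ears up to 31 mm carry a hinge pin along y, 22 mm above the origin (centre of the underside). +x points to its bin, -x to the robot's side. The bin's front is 115 mm from the hinge line. The stands are alike
- tag_4 (a joint): tilt of stand_4's tag, an aluminium plate 58 mm wide (stand's y), 50 mm from hinge to free edge, 3 mm thick, 50 g. 0 = leans 35 deg from upright to the robot's side (-x), bar face on top (reorder); 0.611 = upright; 1.222 = leans 35 deg towards the bin (+x), ring face on top (stocked). Stops at both ends; swings freely and falls to a stop once pushed past upright
- tag_4_edge (a point): middle of the free edge of the tag on stand_4, 63 mm above the table and 29 mm out from the hinge line when the tag rests at either stop; 72 mm high when upright
- collar: short loose steel pipe collar standing in a gap between two tag stands, 28 mm diameter, 30 mm tall; not part of the job
- plug: small loose brass plug standing in a gap between two tag stands, 24 mm diameter, 34 mm tall; not part of the job
- slug: loose steel slug standing near the middle gap of the row, 24 mm diameter, 28 mm tall; not part of the job
- wrench: loose wrench lying to the right of the row; not part of the job
- brush: loose flat brush with a wooden handle lying to the left of the row; not part of the job
- hammer: loose hammer lying to the left of the row; not part of the job
- jar: loose jar standing at the left, 56 mm diameter, 90 mm tall; not part of the job
- bracket: loose steel angle bracket at the right, 60 x 50 mm foot, 56 mm tall; not part of the job
Mind the look-alikes: they are no part of the job. Leave any green or yellow look-alike of the stand_2 alone.

How it is judged:
At the end, for the whole second after the job is handed in: each tag in front of a full bin (bin_a, bin_b, bin_c) reads more than 1.05 rad and the tag in front of the bin that is not full (bin_d) reads less than 0.17 rad; the tag stands are at rest ((y of stand_1 in the frame of bin_a above 0.057 m or y of stand_1 in the frame of bin_a below -0.057 m or value of joint tag_1 above 1.05 rad) and (y of stand_1 in the frame of bin_b above 0.057 m or y of stand_1 in the frame of bin_b below -0.057 m or value of joint tag_1 above 1.05 rad) and (y of stand_1 in the frame of bin_c above 0.057 m or y of stand_1 in the frame of bin_c below -0.057 m or value of joint tag_1 above 1.05 rad) and (y of stand_1 in the frame of bin_d above 0.057 m or y of stand_1 in the frame of bin_d below -0.057 m or value of joint tag_1 below 0.17 rad) and (y of stand_2 in the frame of bin_a above 0.057 m or y of stand_2 in the frame of bin_a below -0.057 m or value of joint tag_2 above 1.05 rad) and (y of stand_2 in the frame of bin_b above 0.057 m or y of stand_2 in the frame of bin_b below -0.057 m or value of joint tag_2 above 1.05 rad) and (y of stand_2 in the frame of bin_c above 0.057 m or y of stand_2 in the frame of bin_c below -0.057 m or value of joint tag_2 above 1.05 rad) and (y of stand_2 in the frame of bin_d above 0.057 m or y of stand_2 in the frame of bin_d below -0.057 m or value of joint tag_2 below 0.17 rad) and (y of stand_3 in the frame of bin_a above 0.057 m or y of stand_3 in the frame of bin_a below -0.057 m or value of joint tag_3 above 1.05 rad) and (y of stand_3 in the frame of bin_b above 0.057 m or y of stand_3 in the frame of bin_b below -0.057 m or value of joint tag_3 above 1.05 rad) and (y of stand_3 in the frame of bin_c above 0.057 m or y of stand_3 in the frame of bin_c below -0.057 m or value of joint tag_3 above 1.05 rad) and (y of stand_3 in the frame of bin_d above 0.057 m or y of stand_3 in the frame of bin_d below -0.057 m or value of joint tag_3 below 0.17 rad) and (y of stand_4 in the frame of bin_a above 0.057 m or y of stand_4 in the frame of bin_a below -0.057 m or value of joint tag_4 above 1.05 rad) and (y of stand_4 in the frame of bin_b above 0.057 m or y of stand_4 in the frame of bin_b below -0.057 m or value of joint tag_4 above 1.05 rad) and (y of stand_4 in the frame of bin_c above 0.057 m or y of stand_4 in the frame of bin_c below -0.057 m or value of joint tag_4 above 1.05 rad) and (y of stand_4 in the frame of bin_d above 0.057 m or y of stand_4 in the frame of bin_d below -0.057 m or value of joint tag_4 below 0.17 rad) and linear speed of each of stand_1, stand_2, stand_3, stand_4 below 0.02 m/s); the robot touches nothing.
It fails at once if a tag stand was lifted off the table (height (world z) of any of stand_1, stand_2, stand_3, stand_4 above 0.012 m).
It fails at once if a tag stand was tipped or shoved more than 25 mm from its place (distance of any of stand_1, stand_2, stand_3, stand_4 from where it was at the start of the episode above 0.025 m or angle between any of stand_1, stand_2, stand_3, stand_4's own z axis and vertical above 0.3 rad).
It fails at once if another loose thing was lifted, or moved more than 25 mm (distance of any of collar, plug, slug, wrench, brush, hammer, jar, bracket from where it was at the start of the episode above 0.025 m).
It also fails if it takes over 54 s, if anything falls off the work surface, if the arm or the gripper's body presses on something with over 40 N, if the wrist force passes 120 N, or if a joint passes its speed limit or range.

## Robot

A 6-joint arm with a two-finger parallel gripper is mounted at the origin on the work surface. World frame = base frame: x ahead of the robot, y to its left, z up, the work surface at z = 0. Lengths are in m, angles in rad, forces in N, time in s.
With the tool pointing down it reaches from about 0.325 to 0.9 m from the base axis. Payload 3.5 kg.
Tool frame: the origin (TCP) lies at the very end of the fingers, on their centre line; the grasp point (between the pads) lies 19 mm behind it (robot.grasp_offset is the distance from the TCP to the grasp point, in m); z points along the fingers, y is the direction in which the jaws open and shut (so a half turn about z gives the same grasp; the last joint's range is limited). The gripper opens to 85 mm and grips with 20 to 120 N. Pads are 22 mm wide; open, the fingers measure 114 mm over their backs; the gripper's body (76 mm by 85 mm) begins 54 mm behind the grasp point. The pads swing forward as they close: fully open they stand 13 mm farther back than shut.
Start: joints at [-1.317, 0.276, -0.026, 1.268, 0, 1.467], TCP at [0.218, -0.586, 0.231] pointing down, gripper open.
Joint ranges: [-3.12, 3.12], [-0.85, 1.88], [-1.08, 1.24], [-1.95, 2.15], [-1.57, 1.53], [-3.14, 3.14]. Speed limits (rad/s): [2.57, 2.57, 3.14, 3.14, 3.14, 3.14].

## Interface

Orientations are given as a unit quaternion [x, y, z, w].
In Python, from workcell import robot gives the robot as it stands.
- The arm moves only by the tool carry_out, never from a script. Its argument "steps" is a list of rows, each a list of 7 numbers: the shift along the world's x, y, z in cm, then the turn, a rotation vector about the world's x, y, z in degrees, then the opening, from 0 (shut) to 1 (fully open). A call has exactly 10 rows; each row shifts and turns the pose as measured when the row begins; what a row does not reach is not made up. A row lasts 1/8 s, in which the tool goes at most 62.5 mm and 10.7 degrees, less where a joint would pass 70% of its speed; a pose out of reach is approached as far as the arm can. A call with a gripper value outside its range is refused whole. The fingers move at their own pace and stop on an object; "force" is the grip in N (left out, the last holds). Time passes only in rows, so rows that do not move let the fingers close, or fill a call up. It gives the time, the measured TCP pose, the force and the opening at its end, in the units of the state.
- robot.sense(): the state, without advancing time (a new reading comes with each control period).
- robot.grab_frame(name): name is "side" or "top"; returns a dict with "frame" (384x512x3 uint8, red, green, blue), "fx", "fy", "cx", "cy" (pixels), "D" ([k1, k2, p1, p2, k3] as OpenCV has them; the pictures are not rectified), "extrinsics" (4x4, takes a point from camera to world coordinates). Camera axes: x right, y up, looking along -z (the intrinsics and any distortion apply to the point x, -y, -z); pixel columns grow to the right and rows downward; lengths in m; the calibration is good to about 2 mm. A picture is of the moment at which its call begins. There is no depth.
- robot.finish_job(): hands the job in, once; it reports no verdict.
The state is a dict: "t": time; "joint_positions": joint angles; "qd": joint speeds; "joint_efforts": joint torques, N m; "tcp_pos": TCP position; "tcp_rot": TCP orientation; "contact_force": force on the tool from outside, world axes, zero at the start; "torque": the same for the moment, N m; "gripper_width": finger opening in m.
Only numpy, scipy, OpenCV 4.12 (cv2) and the standard library are available. Lean on these libraries where they do the work, as an engineer would, in place of code of your own. Each camera call takes 0.05 s, during which the arm holds its last target. There are 200 camera calls.

## Working session

There is one attempt and no reset: what is moved stays moved. The work goes in short steps, Python scripts to look and compute and a tool call to move; the robot and the scene stay as the last step left them, time stands still between calls to the robot, and variables do not carry over. Pictures are saved under pics/ and viewed, about 8 in all and at most 12, crops included, and the job is handed in when it is done.

Besides the shell and the picture viewer there is one more tool, called after "Request:" by a JSON object that holds its "op" and its "data", one argument or row to a line. carry_out: Moves the arm, as the interface text tells. Its arguments: {"type":"object","properties":{"steps":{"type":"array"},"force":{"type":"number"}},"required":["steps"]}

```bash
mkdir -p pics
cat > h.py <<'E'
import numpy as np, cv2
from workcell import robot
def grab(n):
    f=robot.grab_frame(n); f['K']=np.array([[f['fx'],0,f['cx']],[0,f['fy'],f['cy']],[0,0,1.]]); f['D']=np.array(f['D'],float); f['E']=np.array(f['extrinsics']); return f
def ray(f,p):
    u=cv2.undistortPoints(np.array([[p]],float),f['K'],f['D'])[0,0]
    d=f['E'][:3,:3]@np.array([u[0],-u[1],-1]); return f['E'][:3,3],d
def onz(f,p,z):
    o,d=ray(f,p); return (o+d*(z-o[2])/d[2]).round(4)
def proj(f,X):
    c=(np.atleast_2d(X)-f['E'][:3,3])@f['E'][:3,:3]; c=c*[1,-1,-1]
    return cv2.projectPoints(c,np.zeros(3),np.zeros(3),f['K'],f['D'])[0][:,0]
def tri(f,p,g,q):
    o1,d1=ray(f,p);o2,d2=ray(g,q)
    s=np.linalg.lstsq(np.c_[d1,-d2],o2-o1,rcond=None)[0]
    a,b=o1+d1*s[0],o2+d2*s[1]; return ((a+b)/2).round(4),np.linalg.norm(a-b).round(4)
def save(f,n,box=None,s=1.5):
    im=f['frame'][:,:,::-1]
    if box: x0,y0,x1,y1=box; im=im[y0:y1,x0:x1]
    cv2.imwrite('pics/'+n,cv2.resize(im,None,fx=s,fy=s,interpolation=cv2.INTER_CUBIC))
E
python3 - <<'E'
from h import *
for n in('top','side'):
    f=grab(n); save(f,n+'0.png'); print(n,f['E'].round(3).tolist(),f['fx'],f['D'])
print(robot.sense())
E
```

```text
top [[0.029, 0.997, -0.075, 0.453], [-1.0, 0.028, -0.008, 0.009], [-0.006, 0.075, 0.997, 1.414], [0.0, 0.0, 0.0, 1.0]] 431.455469980614 [-0.12337646  0.          0.          0.          0.        ]
side [[-0.964, 0.191, -0.183, 0.338], [-0.264, -0.732, 0.628, 0.765], [-0.014, 0.654, 0.756, 0.999], [0.0, 0.0, 0.0, 1.0]] 403.96771979483145 [-0.07540176  0.          0.          0.          0.        ]
{'t': 0.1, 'joint_positions': array([-1.31742282e+00,  2.77091639e-01, -2.77220430e-02,  1.26802484e+00,
       -2.01935677e-05,  1.46742109e+00]), 'qd': array([-0.00013262, -0.00198389,  0.00360962,  0.0014901 ,  0.00189982,
        0.00037555]), 'joint_efforts': array([ 9.99839358e-05, -4.46707213e+01,  2.96129018e+01,  8.49279924e-03,
       -1.57170944e-04,  1.69089890e-05]), 'tcp_pos': array([ 0.21809073, -0.58496344,  0.23026021]), 'tcp_rot': array([ 9.84132914e-01,  1.77429888e-01, -8.65779057e-05, -1.01746858e-03]), 'contact_force': array([ 0.64877108, -0.26789738,  0.40267953]), 'torque': array([-0.00346339,  0.00259098, -0.01578289]), 'gripper_width': 0.08519992517637902}
```

View pics/top0.png

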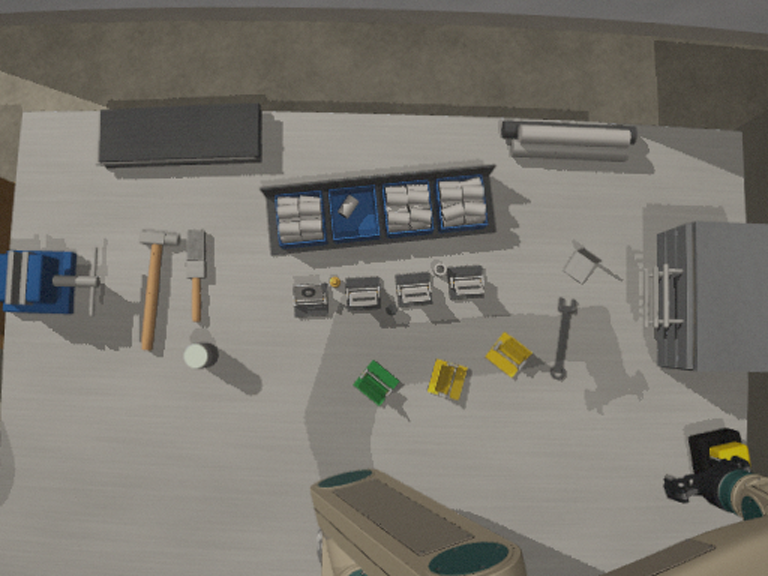

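View pics/side0.png

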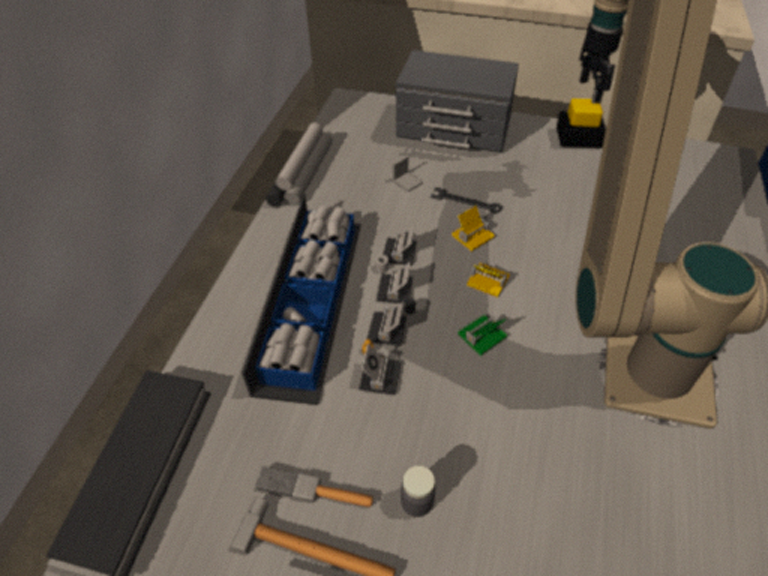

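The top view shows the bins left to right: full, not full (350,210), full, full. Tag 1 (310,290) appears to show a ring, and the other three (363,293), (414,289) and (466,281) bars. The green and yellow stands in front are look-alikes. I'll confirm in an enlarged crop.

Run:
```python
from h import *
f=grab('top'); g=grab('side')
a=cv2.resize(f['frame'][105:220,170:335,::-1],None,fx=4.8,fy=4.8,interpolation=cv2.INTER_CUBIC)[:,:790]
cv2.imwrite('pics/topc.png',a)
save(g,'sidec.png',(225,145,295,270),4.8)
```

```text
(no output)
```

View pics/topc.png

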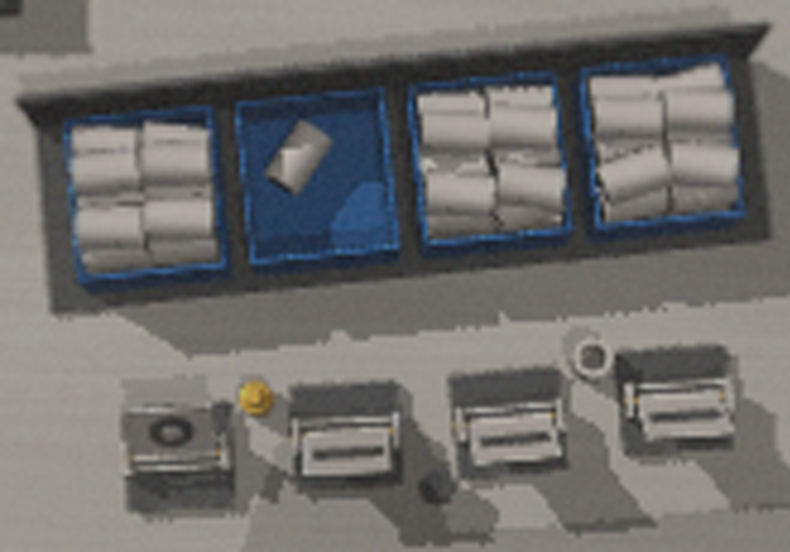

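View pics/sidec.png

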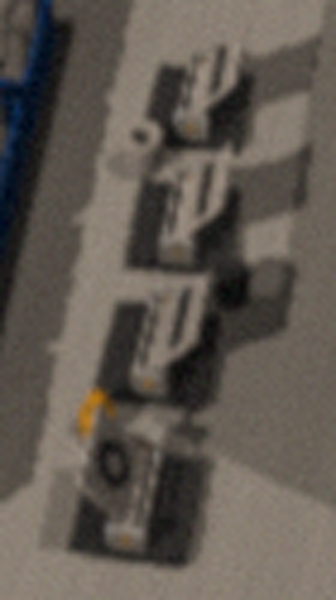

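The crops confirm it. Tag 1 (ring, crop 170,430) is right in front of a full bin. Tag 2 (bar, 345,453) is right in front of the bin that isn't full. Tags 3 (515,438) and 4 (688,412) show bars in front of full bins, so both must be pushed towards +x. The grey stands are the real ones. Next I measure their edges.

Run:
```python
from h import *
f=grab('top'); g=grab('side')
T=lambda x,y:(x/4.8+170-.4,y/4.8+105-.4)
S=lambda x,y:(x/4.8+225-.4,y/4.8+145-.4)
for n,l,r in(('t3',(473,468),(561,459)),('t4',(646,440),(734,431))):
    print(n,onz(f,T(*l),.063),onz(f,T(*r),.063))
print('slug',onz(f,T(435,480),.028),'collar',onz(f,T(592,355),.03))
# edge corners in two views (left=+y end is nearer the side camera)
print(tri(f,T(473,468),g,S(203,250)),tri(f,T(561,459),g,S(236,152)))
print(tri(f,T(646,440),g,S(212,132)),tri(f,T(734,431),g,S(241,50)))
for X in ((onz(f,T(473,468),.063)),(onz(f,T(561,459),.063)),(onz(f,T(646,440),.063)),(onz(f,T(734,431),.063))):
    print((proj(g,X)[0]+.4-[225,145])*4.8)
print('rack front',onz(f,T(52,312),.0),onz(f,T(770,236),.0))
```

```text
t3 [ 0.5235 -0.0538  0.063 ] [ 0.531  -0.1111  0.063 ]
t4 [ 0.545  -0.1666  0.063 ] [ 0.5525 -0.2244  0.063 ]
slug [ 0.5166 -0.0302  0.028 ] collar [ 0.6034 -0.1335  0.03  ]
(array([ 0.5324, -0.0546,  0.0174]), np.float64(0.0133)) (array([ 0.5314, -0.1119,  0.0548]), np.float64(0.0002))
(array([ 0.5556, -0.1727,  0.0063]), np.float64(0.0137)) (array([ 0.555 , -0.2291,  0.0355]), np.float64(0.0011))
[226.81769712 208.47704699]
[236.39490886 144.46835613]
[235.59504293  84.21442622]
[244.54039876  26.74433469]
rack front [0.6262 0.236  0.    ] [ 0.6931 -0.2587  0.    ]
```

Request:
{"op": "carry_out", "data": {
  "steps": [
    [3.3, 4.3, 0, 0, 0, -2, 0],
    [3.3, 4.3, 0, 0, 0, -2, 0],
    [3.3, 4.3, 0, 0, 0, -2, 0],
    [3.3, 4.3, 0, 0, 0, -2, 0],
    [3.3, 4.3, 0, 0, 0, -2, 0],
    [3.3, 4.3, 0, 0, 0, -2, 0],
    [3.3, 4.3, 0, 0, 0, -1, 0],
    [3.3, 4.3, 0, 0, 0, 0, 0],
    [3.3, 4.2, 0, 0, 0, 0, 0],
    [0, 0, 0, 0, 0, 0, 0]
  ]
}}

```text
t: 1.55
tcp_pos: [0.5226, -0.1881, 0.2313]
tcp_rot: [0.998, 0.06, 0.002, 0.002]
contact_force: [-0.8, 0.3, -0.2]
gripper_width: -0.0002
```

Request:
{"op": "carry_out", "data": {
  "steps": [
    [-0.4, -0.6, -2, 0, 0, 0, 0],
    [-0.4, -0.6, -2, 0, 0, 0, 0],
    [0, 0, -3, 0, 0, 0, 0],
    [0, 0, -3, 0, 0, 0, 0],
    [0, 0, -2.5, 0, 0, 0, 0],
    [0, 0, -2, 0, 0, 0, 0],
    [0, 0, -1.5, 0, 0, 0, 0],
    [0, 0, -1, 0, 0, 0, 0],
    [0, 0, -0.3, 0, 0, 0, 0],
    [0, 0, 0, 0, 0, 0, 0]
  ]
}}

```text
t: 2.8
tcp_pos: [0.5119, -0.2065, 0.0551]
tcp_rot: [0.998, 0.057, 0.003, 0.004]
contact_force: [-0.2, 0.1, -0.2]
gripper_width: 0.0
```

Run:
```python
from h import *
g=grab('side'); p=robot.sense()['tcp_pos']; print(p,proj(g,p))
save(g,'s2.png',(220,100,370,240),4)
```

```text
[ 0.51211417 -0.20654874  0.05531473] [[285.9559828  157.42769346]]
```

View pics/s2.png

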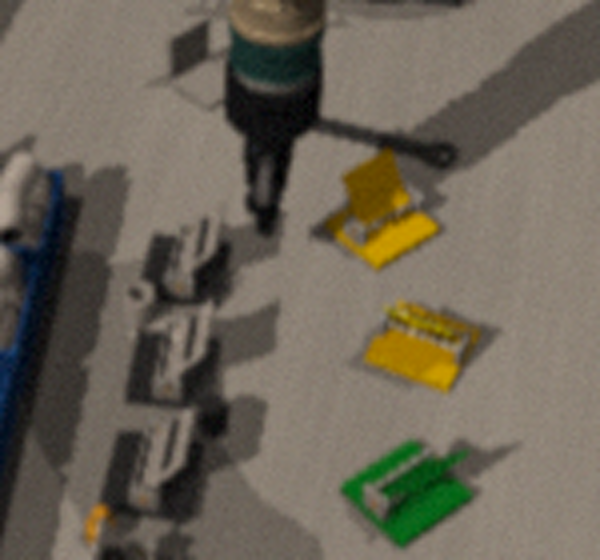

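The fingertip at (265,228) stands just in front of tag 4 (205,240), with everything else clear. Pushing now.

Request:
{"op": "carry_out", "data": {
  "steps": [
    [1.0, 0.2, 0, 0, 0, 0, 0],
    [1.0, 0.2, 0, 0, 0, 0, 0],
    [1.0, 0.2, 0, 0, 0, 0, 0],
    [1.0, 0.2, 0, 0, 0, 0, 0],
    [1.0, 0.2, 0, 0, 0, 0, 0],
    [0.8, 0.2, 0, 0, 0, 0, 0],
    [0.6, 0.1, 0, 0, 0, 0, 0],
    [0.4, 0, 0, 0, 0, 0, 0],
    [0, 0, 0, 0, 0, 0, 0],
    [0, 0, 0, 0, 0, 0, 0]
  ]
}}

```text
t: 4.1
tcp_pos: [0.5871, -0.1929, 0.0568]
tcp_rot: [0.998, 0.057, 0.004, 0.005]
contact_force: [0.4, -0.4, 0.1]
gripper_width: 0.0002
```

Request:
{"op": "carry_out", "data": {
  "steps": [
    [-1.8, -0.2, 0, 0, 0, 0, 0],
    [-2.2, -0.3, 0, 0, 0, 0, 0],
    [-2.4, -0.3, 0.5, 0, 0, 0, 0],
    [-0.8, 0.8, 2.5, 0, 0, 0, 0],
    [-0.6, 2.5, 2, 0, 0, 0, 0],
    [-0.6, 3.0, 0, 0, 0, 0, 0],
    [-0.5, 2.8, 0, 0, 0, 0, 0],
    [0, 1.6, -1, 0, 0, 0, 0],
    [0, 0.6, -0.5, 0, 0, 0, 0],
    [0, 0, 0, 0, 0, 0, 0]
  ]
}}

```text
t: 5.35
tcp_pos: [0.4925, -0.0864, 0.0922]
tcp_rot: [0.998, 0.055, 0.004, 0.006]
contact_force: [0.5, -0.1, -0.3]
gripper_width: -0.0001
```

Run:
```python
from h import *
g=grab('side'); p=robot.sense()['tcp_pos']; print(p,proj(g,p))
save(g,'s3.png',(220,100,370,240),4)
```

```text
[ 0.49270193 -0.08668994  0.09235567] [[284.21965146 175.90645376]]
```

View pics/s3.png

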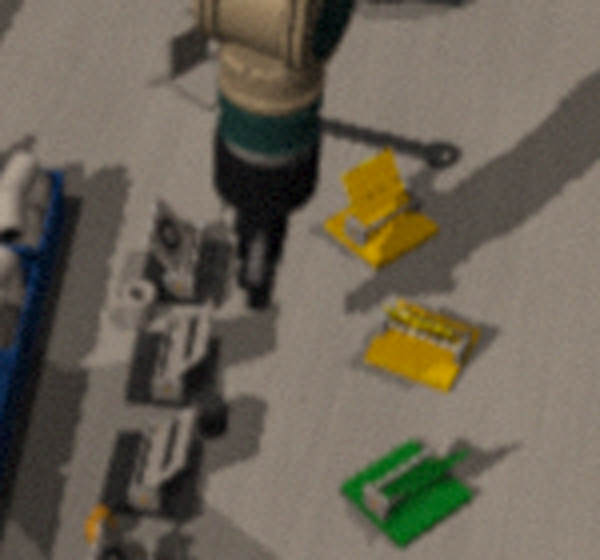

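Tag 4 now shows its ring (168,235). The fingertip (258,303) is above the pre-push point for tag 3, so I lower and push.

Request:
{"op": "carry_out", "data": {
  "steps": [
    [0, 0, -1.5, 0, 0, 0, 0],
    [0, 0, -1.5, 0, 0, 0, 0],
    [0, 0, -0.5, 0, 0, 0, 0],
    [1.0, 0.1, 0, 0, 0, 0, 0],
    [1.1, 0.2, 0, 0, 0, 0, 0],
    [1.2, 0.2, 0, 0, 0, 0, 0],
    [1.2, 0.2, 0, 0, 0, 0, 0],
    [1.2, 0.2, 0, 0, 0, 0, 0],
    [0.8, 0.1, 0, 0, 0, 0, 0],
    [0, 0, 0, 0, 0, 0, 0]
  ]
}}

```text
t: 6.65
tcp_pos: [0.5652, -0.0778, 0.0554]
tcp_rot: [0.999, 0.054, 0.006, 0.006]
contact_force: [0.6, -0.2, -1.1]
gripper_width: 0.0001
```

Request:
{"op": "carry_out", "data": {
  "steps": [
    [-1.8, -0.2, 0, 0, 0, 0, 0],
    [-2.2, -0.3, 0, 0, 0, 0, 0],
    [-2.4, -0.3, 0.5, 0, 0, 0, 0],
    [-1, 0, 3, 0, 0, 0, 0],
    [-1, -1, 4, 0, 0, 0, 0],
    [-1, -4, 3, 0, 0, 0, 0],
    [-1, -5, 2, 0, 0, 0, 0],
    [0, -5, 0, 0, 0, 0, 0],
    [0, -3, 0, 0, 0, 0, 0],
    [0, 0, 0, 0, 0, 0, 0]
  ]
}}

```text
t: 7.9
tcp_pos: [0.4365, -0.2666, 0.1806]
tcp_rot: [0.999, 0.053, -0.002, 0.004]
contact_force: [-0.3, 0.7, 0.4]
gripper_width: 0.0001
```

Run:
```python
from h import *
f=grab('top'); save(f,'t4.png',(170,105,335,220),4.8)
g=grab('side'); print(robot.sense()['tcp_pos'])
save(g,'s4.png',(220,100,370,270),3.5)
```

```text
[ 0.43639259 -0.26446521  0.18015905]
```

View pics/t4.png

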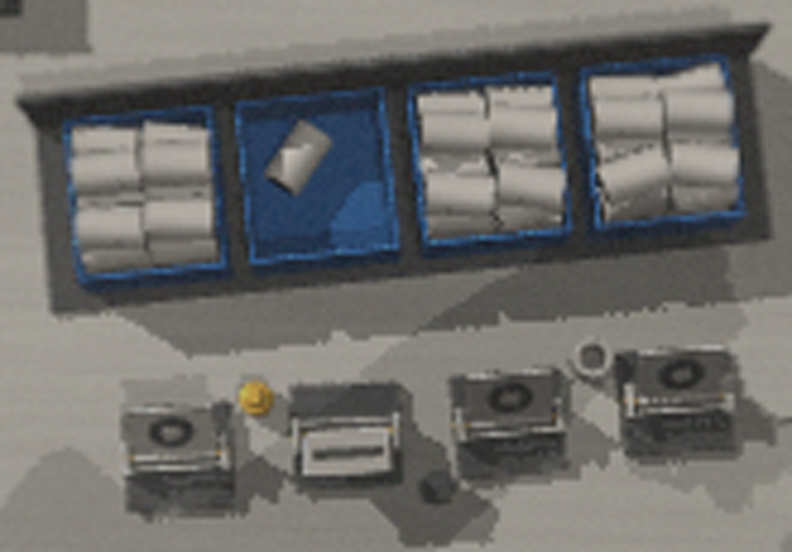

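View pics/s4.png

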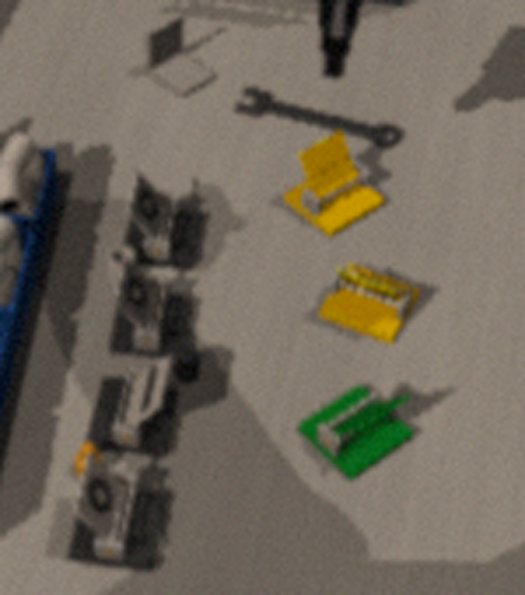

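In the top crop, tags 1, 3 and 4 show rings (170,432), (512,398), (682,374), and tag 2 shows its bar (348,453). Stands, plug, collar and slug are where they were, and the gripper is clear.

```bash
python3 -c "
from workcell import robot
robot.finish_job()"
```

```text
the job is handed in; nothing more can be done
```

The job is handed in, with all four tags reading as the task asks. I pushed over the two wrong tags, the third and fourth from the left, both in front of full bins, using the shut fingertips. The other two were already right, so I left them alone.

**Last checks:** the final top and side pictures show ring faces at the three full bins and the bar face at the bin that isn't full. The stands, collar, plug and slug look unmoved, and the gripper is clear of everything. The force readings at the end of each push were about 1 N or less, and the clock stood at about 8 s after the last move, well under the 54 s limit.

**Disagreement:** my first two-view measurement of the tag edges disagreed by up to 14 mm at the left-hand corners, because I picked the wrong corner in the side view. I set the pushes by the stated 63 mm edge height instead. For tag 3 its projection fell close to the edge in the side view; I checked tag 4 only by a close look before pushing.

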